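# Screw the bung into the thinner tin

## Task

Close the thinner tin: stand the square-headed steel bung upright in the filler neck, ease it backward (counter-clockwise) under light pressure until you feel it drop into the thread start, then screw it forward until its flange sits flush on the rim, and let go. Work gently so that the thread is not forced, and leave the other things on the bench alone.

Things in the scene. Friction and masses are not known exactly. Their poses are not given: they have to be found in the camera images.
- bung: Steel bung, 200 g, the only thing with a square head; stands upright. Spigot 36 mm across, 24 long, tapered nose, with four equal lugs a quarter turn apart (51 mm across); above it a round flange 70 mm across, 5 thick; then the square head. Origin: centre of the nose's underside, z up, x and y square to the head's faces.
- seat (a point): Centre of the underside of the bung's flange, on its axis 24 mm above the bung's origin; axes as the bung's.
- head (a point): Centre of the bung's square head, 43 mm above the bung's origin; axes as the bung's. The head is 30 x 30 mm and 28 mm tall (29 to 57 mm above the bung's origin), with flat upright faces.
- tin: Full thinner tin, 160 (x) x 200 (y) x 105 mm tall, in a grey frame bolted to the table; it does not move. Origin: centre of its underside, z up. A wire carrying loop stands 25 mm above its top at x = +40, y = 10 to 80 mm. The steel filler neck stands 28 mm above the top, 66 mm across outside and 58 inside, its axis at x = -25, y = -35 mm.
- mouth (a point): Centre of the neck's rim, 133 mm above the table, z up; the flange sits on it when home. Inside is a coarse right-hand thread with four equal starts a quarter turn apart; where they lie differs each time and must be felt. The thread sits in rubber: it gives 1 mm per 8 N along the axis and 0.06 rad per N m. More than 50 N in all between bung and tin spoils the thread.
- crest (a point): On the neck's axis, 5 mm below the rim: the flat crest of the thread, with a hole 40 mm across for the spigot. Lugs set down here ride on it, flange 14 mm above the rim (17 on the tooth beside each start; a lug set down on a start drops at once). On the crest, clockwise turning jams on a tooth; counter-clockwise (from above), at most about 1.5 rad reaches a start, 0.18 rad wider than a lug.
- guide (a point): On the neck's axis, 12 mm below the rim: lugs that drop at a start land on a guide ramp about here, the flange then 4 to 5.5 mm above the rim; further counter-clockwise turning is stopped by a tooth. From the drop the bung sinks 7 mm per radian clockwise, with 2 mm of up-and-down play: the flange meets the rim after 0.5 to 0.8 rad and is tight at about 0.8 to 1.1 rad.
- knob_cap: a smaller aluminium cap with a round mushroom knob (60 mm flange, 47 mm tall, origin at underside) that belongs elsewhere; leave it alone
- jar: glass jar with steel lid, 60 mm across, 75 mm tall, origin at underside; leave it alone
- paint_can: white paint can, 100 mm across, 120 mm tall, origin at underside; leave it alone
- small_can: bare metal can, 74 mm across, 80 mm tall, origin at underside; leave it alone
- can_lid: loose flat can lid, 90 mm across, 6 mm thick, origin at underside; leave it alone
- brush: paint brush lying on the table; leave it alone
- screwdriver: screwdriver lying on the table; leave it alone

How it is judged:
On the way, in this order (a step that is already met when the one before it is completed fails the run):
1. the bung is held upright above the neck (horizontal distance between seat and mouth below 0.015 m and z of seat in the frame of mouth above 0.014 m and angle between bung's own z axis and vertical below 0.15 rad), for 0.1 s.
2. the bung has dropped into a thread start, upright and centred (horizontal distance between seat and mouth below 0.004 m and z of seat in the frame of mouth below 0.008 m and angle between bung's own z axis and vertical below 0.08 rad), for 0.1 s.
At the end, for the whole second after the job is handed in: The bung is screwed into the neck: the underside of its flange within 1.5 mm of the rim, its axis within 3.5 mm of the neck's, upright within 0.05 rad, at rest (horizontal distance between seat and mouth below 0.0035 m and z of seat in the frame of mouth between -0.002 and 0.0015 m and angle between bung's own z axis and vertical below 0.05 rad and linear speed of bung below 0.01 m/s); the robot touches nothing.
It fails at once if the bung is forced against the tin or its thread with more than 50 N (contact force between bung and tin above 50 N).
It fails at once if another thing on the bench is moved more than 30 mm (distance of any of knob_cap, jar, paint_can, small_can, can_lid, brush, screwdriver from where it was at the start of the episode above 0.03 m).
It also fails if it takes over 67 s, if anything falls off the work surface, if the arm or the gripper's body presses on something with over 40 N, if the wrist force passes 120 N, or if a joint passes its speed limit or range.

## Robot

A 6-joint arm with a two-finger parallel gripper is mounted at the origin on the work surface. World frame = base frame: x ahead of the robot, y to its left, z up, the work surface at z = 0. Lengths are in m, angles in rad, forces in N, time in s.
With the tool pointing down it reaches from about 0.35 to 0.875 m from the base axis. Payload 15.5 kg.
Tool frame: the origin (TCP) lies midway between the tips of the shut fingers; the grasp point (between the pads) lies 19 mm behind it; x points along the fingers, y is the direction in which the jaws open and shut, and the axes are right-handed (so a half turn about x gives the same grasp; the last joint's range is limited). The gripper opens to 85 mm and grips with 20 to 120 N. Pads are 22 mm wide; open, the fingers measure 114 mm over their backs; the gripper's body (76 mm by 85 mm) begins 54 mm behind the grasp point. The pads swing forward as they close: fully open they stand 13 mm farther back than shut.
Start: joints at [1.149, 0.494, 1.345, -0, 1.302, -0.096], TCP at [0.201, 0.592, 0.231] pointing down, gripper open.
Joint ranges: [-2.91, 2.91], [-0.82, 2.16], [0.22, 2.67], [-1.22, 4.37], [0.12, 2.79], [-3.08, 3.08]. Speed limits (rad/s): [1.89, 1.89, 2.57, 3.01, 3.01, 3.01].

## Interface

Orientations are given as a unit quaternion [x, y, z, w].
In Python, from cell import r gives the robot as it stands.
- The arm moves only by the tool arm_command, never from a script. Its argument "plan" is a list of rows, each an object of numbers: "x", "y", "z": the shift along the tool's x, y, z in m; "yaw": the turn about the tool's x in rad; "claw": the finger opening in m, from 0 to 0.0854. A call has 1 to 20 rows; each row is the pose to reach, as a shift and turn from the pose commanded when the call began, along the tool's axes at that moment; what a row does not reach only later rows make up. A row lasts 1/10 s, in which the tool goes at most 50 mm and 8.59 degrees, less where a joint would pass 70% of its speed; a pose out of reach is approached as far as the arm can. A call with a gripper value outside its range is refused whole. The fingers move at their own pace and stop on an object; "grip_force" is the grip in N (left out, the last holds). Time passes only in rows, so rows that repeat a pose let the fingers close. It gives the time, the measured TCP pose, the force and the opening at its end, in the units of the state.
- r.read_state(): the state, without advancing time (a new reading comes with each control period).
- r.snapshot(name): name is "side" or "top" or "wrist"; returns a dict with "pixels" (480x640x3 uint8, red, green, blue), "mtx" (3x3 intrinsics, pixels), "origin" and "rotation" of the camera in the world. Camera axes: x right, y up, looking along -z (the intrinsics and any distortion apply to the point x, -y, -z); pixel columns grow to the right and rows downward; lengths in m; the calibration is good to about 2 mm. A picture is of the moment at which its call begins. There is no depth.
- r.job_done(): hands the job in, once; it reports no verdict.
The state is a dict: "time_s": time; "joint_positions": joint angles; "joint_velocities": joint speeds; "joint_torque": joint torques, N m; "tool_pos": TCP position; "tcp_rot": TCP orientation; "wrist_force": force on the tool from outside, world axes, zero at the start; "wrist_torque": the same for the moment, N m; "grip_width": opening from 0.0 (shut) to 1.0 (fully open).
Only numpy, scipy, OpenCV 4.12 (cv2) and the standard library are available. Lean on these libraries where they do the work, as an engineer would, in place of code of your own. Each camera call takes 0.05 s, during which the arm holds its last target.

## Working session

There is one attempt and no reset: what is moved stays moved. The work goes in short steps, Python scripts to look and compute and a tool call to move; the robot and the scene stay as the last step left them, time stands still between calls to the robot, and variables do not carry over. Pictures are saved under pics/ and viewed, and the job is handed in when it is done.

Besides the shell and the picture viewer there is one more tool, called after "Call:" as name([rows], argument=value, ...), one row to a line, values as JSON. arm_command: Moves the arm, as the interface text tells. Its arguments: {"type":"object","properties":{"plan":{"type":"array"},"grip_force":{"type":"number"}},"required":["plan"]}

```bash
ls; mkdir -p pics; python3 - <<'E'
from cell import r
import cv2,numpy as np
s=r.read_state()
for k,v in s.items(): print(k,np.round(v,4))
for n in("side","top","wrist"):
    d=r.snapshot(n); cv2.imwrite(f"pics/{n}0.png",d["pixels"][:,:,::-1])
    np.savez(f"pics/{n}0.npz",**{k:np.array(v) for k,v in d.items()})
    print(n,d.keys(),np.round(d["mtx"],1).tolist(),np.round(d["origin"],3),np.round(d["rotation"],3).tolist())
E
```

```text
pics
time_s 0.0
joint_positions [ 1.1485  0.4942  1.3461  0.      1.3025 -0.0955]
joint_velocities [ 0.0001  0.0013  0.001   0.002   0.0009 -0.0003]
joint_torque [-3.50000e-03 -8.82191e+01 -3.83863e+01 -1.00000e-04  1.03000e-02
 -1.00000e-04]
tool_pos [0.2005 0.5916 0.2307]
tcp_rot [ 0.1146  0.6978 -0.1154  0.6976]
wrist_force [ 0.2069 -0.1965  0.6099]
wrist_torque [-0.0364  0.0044  0.0317]
grip_width 1.0029
side dict_keys(['pixels', 'mtx', 'origin', 'rotation']) [[567.4, 0.0, 328.5], [0.0, 567.4, 248.0], [0.0, 0.0, 1.0]] [ 0.521 -0.883  1.054] [0.348, -0.015, -0.024, 0.937]
top dict_keys(['pixels', 'mtx', 'origin', 'rotation']) [[506.4, 0.0, 319.4], [0.0, 506.4, 242.3], [0.0, 0.0, 1.0]] [ 0.462 -0.054  1.062] [-0.054, 0.042, 0.714, -0.697]
wrist dict_keys(['pixels', 'mtx', 'origin', 'rotation']) [[372.5, 0.0, 324.8], [0.0, 372.5, 241.0], [0.0, 0.0, 1.0]] [0.133 0.615 0.374] [-0.115, -0.082, 0.577, 0.805]
```

View pics/top0.png

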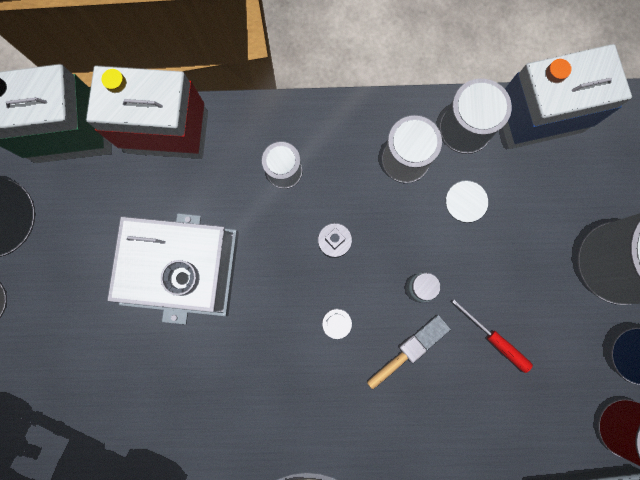

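View pics/side0.png

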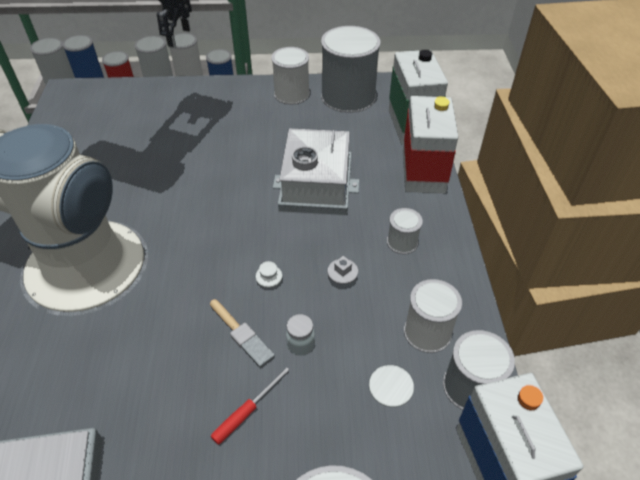

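View pics/wrist0.png

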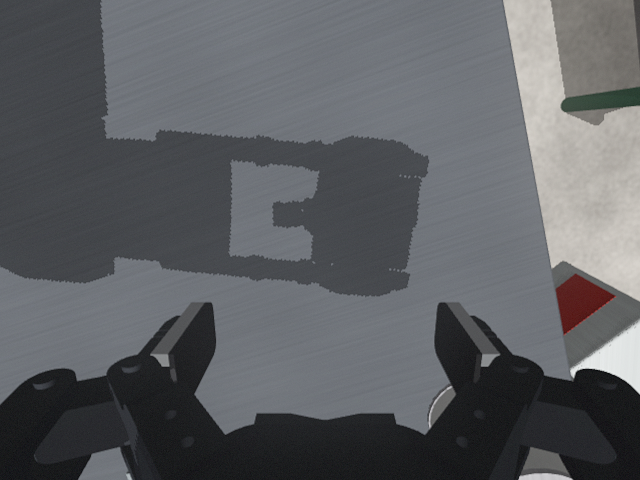

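The top view shows the bung at about (335,239), neck at (180,278). Next I zoom in on both to measure.

```bash
cat > h.py <<'E'
import numpy as np,cv2
from scipy.spatial.transform import Rotation as R
def load(n): return dict(np.load(f"pics/{n}.npz"))
def ray(d,px):
    px=np.atleast_2d(np.array(px,float)); K=d["mtx"]
    v=np.c_[(px[:,0]-K[0,2])/K[0,0],-(px[:,1]-K[1,2])/K[1,1],-np.ones(len(px))]
    return R.from_quat(d["rotation"]).apply(v)
def plane(d,px,z):
    v=ray(d,px);o=d["origin"];return o+v*((z-o[2])/v[:,2])[:,None]
def proj(d,P):
    p=R.from_quat(d["rotation"]).inv().apply(np.atleast_2d(P)-d["origin"])
    K=d["mtx"];return np.c_[K[0,0]*p[:,0]/-p[:,2]+K[0,2],K[1,1]*-p[:,1]/-p[:,2]+K[1,2]]
def snap(r,n,name):
    d=r.snapshot(n);cv2.imwrite(f"pics/{name}.png",d["pixels"][:,:,::-1]);np.savez(f"pics/{name}.npz",**{k:np.array(v) for k,v in d.items()});return d
def crop(d,x0,y0,w,h,s,out):
    im=d["pixels"][y0:y0+h,x0:x0+w,::-1];cv2.imwrite(f"pics/{out}.png",cv2.resize(im,None,fx=s,fy=s,interpolation=cv2.INTER_CUBIC))
E
python3 - <<'E'
from h import *
t=load("top0");s=load("side0")
a=[]
for d,x,y in((t,310,213),(t,155,253),(s,318,240),(s,280,130)):
    im=d["pixels"][y:y+50,x:x+50,::-1];a.append(cv2.resize(im,(390,290) if 0 else (300,300),interpolation=cv2.INTER_CUBIC))
cv2.imwrite("pics/c0.png",np.vstack([np.hstack(a[:2]),np.hstack(a[2:])]))
E
```

```text
(no output)
```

View pics/c0.png

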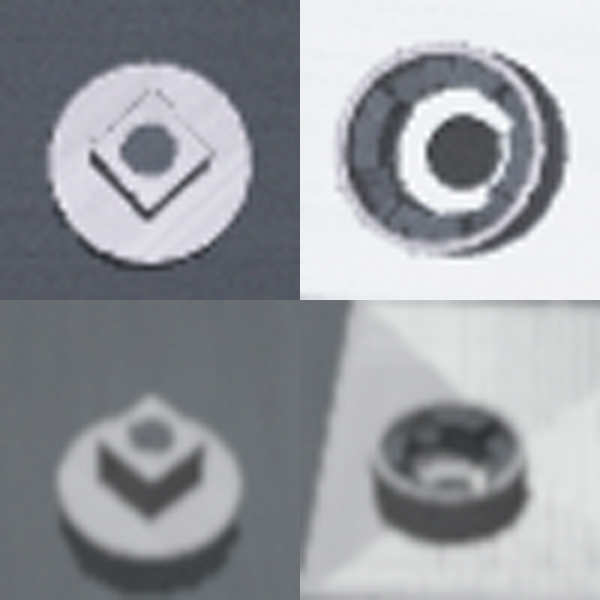

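```bash
cat > m.py <<'E'
from h import *
t=load("top0");s=load("side0")
def rays2(p,q):
    a,b=ray(t,p)[0],ray(s,q)[0];A=np.c_[a,-b];o=s["origin"]-t["origin"]
    k=np.linalg.lstsq(A,o,rcond=None)[0];P=t["origin"]+a*k[0];Q=s["origin"]+b*k[1];return (P+Q)/2,P-Q
def comp(d,box,thr,sign=1):
    x,y,w,h=box;g=cv2.cvtColor(d["pixels"],cv2.COLOR_RGB2GRAY)[y:y+h,x:x+w]
    m=((g>thr) if sign>0 else (g<thr)).astype(np.uint8)
    c=max(cv2.findContours(m,cv2.RETR_EXTERNAL,cv2.CHAIN_APPROX_NONE)[0],key=cv2.contourArea)
    return c[:,0]+[x,y]
c=comp(t,(310,213,50,50),150);e=cv2.fitEllipse(cv2.convexHull(c.astype(np.float32)));print("flange top px",e)
print("flange centre z=.029",plane(t,[e[0]],.029), "diam",np.mean(e[1])/506.4*(1.062-.029))
g=lambda p,o:np.array(p)/6-.5+5/12*0+np.array(o)
hc=np.array([g(p,(310,213)) for p in((90,150),(152,88),(212,152),(150,210))])
P=plane(t,hc,.057);print("head corners",P[:,:2].round(4).tolist(),P.mean(0))
dv=P[0]-P[2];dw=P[1]-P[3];print("sizes",np.linalg.norm(dv),np.linalg.norm(dw),"diag angles",np.degrees(np.arctan2([dv[1],dw[1]],[dv[0],dw[0]])))
S=np.array([g((p[0],p[1]-300),(318,240)) for p in((98,445),(152,393),(203,445),(150,480))])
Ps=plane(s,S,.057);print("side head corners",Ps.round(4).tolist(),Ps.mean(0))
# neck rim, outer ellipse points
rt=np.array([g(p,(155,253)) for p in((337,150),(437,43),(547,145),(360,75),(520,80),(375,228),(430,252),(480,243),(520,215))],np.float32)
e=cv2.fitEllipse(rt);print(e,"rim",plane(t,[e[0]],.133),np.mean(e[1])/506.4*(1.062-.133))
rs=np.array([g((p[0]-300,p[1]-300),(280,130)) for p in((373,450),(450,402),(527,455),(400,418),(500,418),(390,483),(450,503),(505,487))],np.float32)
e2=cv2.fitEllipse(rs);print(e2,"rim side",plane(s,[e2[0]],.133));print(rays2(e[0],e2[0]))
E
python3 m.py
```

```text
flange top px ((334.4988708496094, 239.60308837890625), (32.946083068847656, 33.22248458862305), 92.94768524169922)
flange centre z=.029 [[ 0.60777944 -0.06826525  0.029     ]] diam 0.06748828040103401
head corners [[0.6086, -0.048], [0.629, -0.0692], [0.6069, -0.0887], [0.5879, -0.0675]] [ 0.6080991  -0.06831888  0.057     ]
sizes 0.040741875762918864 0.04119467849920333 diag angles [87.59905126 -2.45264091]
side head corners [[0.5897, -0.0724, 0.057], [0.612, -0.0477, 0.057], [0.6294, -0.0742, 0.057], [0.6081, -0.0902, 0.057]] [ 0.60980007 -0.07113455  0.057     ]
((227.8998260498047, 276.9377746582031), (34.68751525878906, 35.29389572143555), 124.5711898803711) rim [[0.52865471 0.13112011 0.133     ]] 0.06419108491373288
((304.4990539550781, 155.046630859375), (16.554182052612305, 25.27737045288086), 90.16753387451172) rim side [[0.5330566  0.21812938 0.133     ]]
(array([0.52720351, 0.11432435, 0.21914689]), array([-0.00943053, -0.00055573, -0.0007888 ]))
```

```bash
sed -i 's/\[g(p,(155,253)) for p/[g((p[0]-300,p[1]),(155,253)) for p/' m.py; cat >> m.py <<'E'
st=__import__("cell").r.read_state()
Rt=R.from_quat(st["tcp_rot"]).as_matrix();print(Rt.round(3))
import math
y=Rt[:,1];print("jaw angle deg",math.degrees(math.atan2(y[1],y[0])))
for tgt in([.608,-.0685,.231],):print("shift in tool",Rt.T@(np.array(tgt)-st["tool_pos"]))
E
python3 m.py|tail -8
```

```text
((177.8998260498047, 276.9377746582031), (34.68751525878906, 35.29389572143555), 124.5711898803711) rim [[0.53085923 0.22364955 0.133     ]] 0.06419108491373288
((304.4990539550781, 155.046630859375), (16.554182052612305, 25.27737045288086), 90.16753387451172) rim side [[0.5330566  0.21812938 0.133     ]]
(array([0.53224153, 0.22565649, 0.12657169]), array([-0.00179693, -0.0001224 , -0.00017005]))
[[-0.     0.321  0.947]
 [-0.001  0.947 -0.321]
 [-1.    -0.001 -0.   ]]
jaw angle deg 71.27748572418874
shift in tool [ 2.55303242e-04 -4.94426761e-01  5.97830346e-01]
```

Call:
arm_command([
  {"y":-0.277,"z":0.493,"yaw":0.5},
  {"y":-0.277,"z":0.493,"yaw":0.5},
  {"y":-0.277,"z":0.493,"yaw":0.5},
  {"y":-0.277,"z":0.493,"yaw":0.5},
  {"y":-0.277,"z":0.493,"yaw":0.5},
  {"y":-0.277,"z":0.493,"yaw":0.5},
  {"y":-0.277,"z":0.493,"yaw":0.5},
  {"y":-0.277,"z":0.493,"yaw":0.5},
  {"y":-0.277,"z":0.493,"yaw":0.5},
  {"y":-0.277,"z":0.493,"yaw":0.5},
  {"y":-0.277,"z":0.493,"yaw":0.5},
  {"y":-0.277,"z":0.493,"yaw":0.5},
  {"y":-0.277,"z":0.493,"yaw":0.5},
  {"y":-0.277,"z":0.493,"yaw":0.5},
  {"y":-0.277,"z":0.493,"yaw":0.5},
  {"y":-0.277,"z":0.493,"yaw":0.5},
  {"y":-0.277,"z":0.493,"yaw":0.5},
])

```text
schema error: expected keys x, y, z, yaw, claw
```

```bash
python3 - <<'E'
from h import *
from cell import r
s=r.read_state();print(s["time_s"],s["tool_pos"],s["tcp_rot"],s["joint_positions"],s["wrist_force"])
snap(r,"wrist","w1")
E
```

```text
0.15 [0.20050801 0.59165851 0.23082744] [ 0.11468711  0.69777182 -0.11534719  0.69760762] [ 1.14851015e+00  4.94045773e-01  1.34600794e+00 -1.50521470e-05
  1.30250077e+00 -9.55126220e-02] [-0.44032983 -0.89258755  0.44575302]
```

View pics/w1.png

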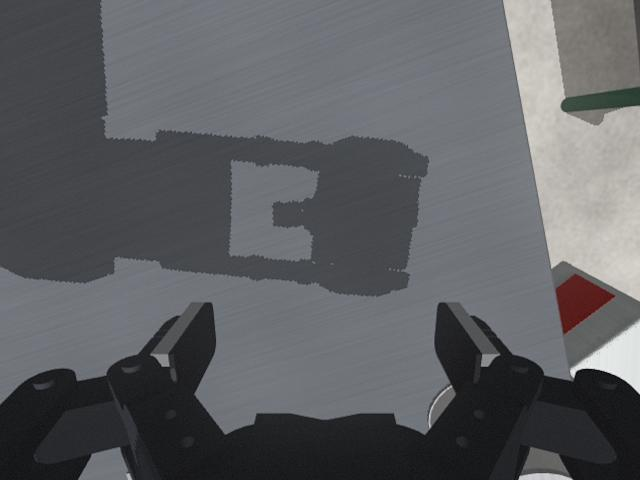

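The call was refused because every row needs all five keys, so the view is unchanged. I'll resend it with all of them.

Call:
arm_command([
  {"x":0,"y":-0.277,"z":0.493,"yaw":0.5,"claw":0.085},
  {"x":0,"y":-0.277,"z":0.493,"yaw":0.5,"claw":0.085},
  {"x":0,"y":-0.277,"z":0.493,"yaw":0.5,"claw":0.085},
  {"x":0,"y":-0.277,"z":0.493,"yaw":0.5,"claw":0.085},
  {"x":0,"y":-0.277,"z":0.493,"yaw":0.5,"claw":0.085},
  {"x":0,"y":-0.277,"z":0.493,"yaw":0.5,"claw":0.085},
  {"x":0,"y":-0.277,"z":0.493,"yaw":0.5,"claw":0.085},
  {"x":0,"y":-0.277,"z":0.493,"yaw":0.5,"claw":0.085},
  {"x":0,"y":-0.277,"z":0.493,"yaw":0.5,"claw":0.085},
  {"x":0,"y":-0.277,"z":0.493,"yaw":0.5,"claw":0.085},
  {"x":0,"y":-0.277,"z":0.493,"yaw":0.5,"claw":0.085},
  {"x":0,"y":-0.277,"z":0.493,"yaw":0.5,"claw":0.085},
  {"x":0,"y":-0.277,"z":0.493,"yaw":0.5,"claw":0.085},
  {"x":0,"y":-0.277,"z":0.493,"yaw":0.5,"claw":0.085},
  {"x":0,"y":-0.277,"z":0.493,"yaw":0.5,"claw":0.085},
  {"x":0,"y":-0.277,"z":0.493,"yaw":0.5,"claw":0.085},
  {"x":0,"y":-0.277,"z":0.493,"yaw":0.5,"claw":0.085},
  {"x":0,"y":-0.277,"z":0.493,"yaw":0.5,"claw":0.085},
])

```text
time_s: 2.0
tool_pos: [0.5783, 0.1718, 0.2314]
tcp_rot: [0.284, 0.648, -0.284, 0.648]
wrist_force: [1.0, -0.7, 0.3]
grip_width: 0.995
```

```bash
python3 - <<'E'
from h import *
from cell import r
s=r.read_state();print(s["time_s"],s["tool_pos"],s["tcp_rot"],s["joint_positions"],s["wrist_force"])
snap(r,"wrist","w1")
E
```

```text
2.0 [0.57833013 0.17182794 0.23140001] [ 0.28381989  0.64762769 -0.28377705  0.64768452] [ 1.89852631e-01  4.62709451e-01  1.40121985e+00  4.52380353e-06
  1.27756279e+00 -5.54960837e-01] [ 1.00363909 -0.6709748   0.28722139]
```

View pics/w1.png

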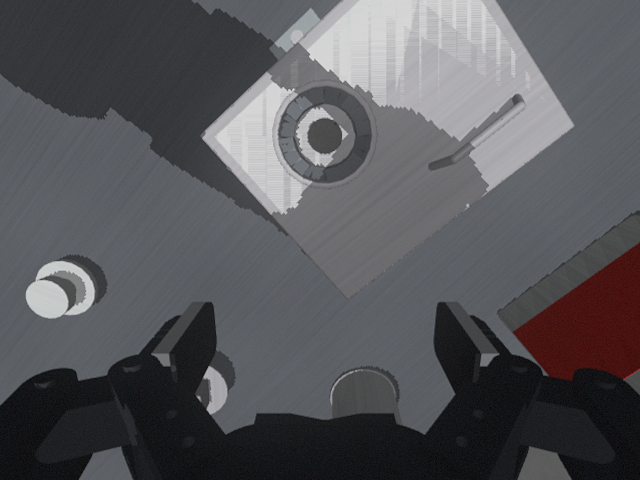

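The wrist view shows the neck's rim around (325,134), and the wire loop at (480,135). Now I fit the rim.

```bash
python3 - <<'E'
from h import *
d=load("w1");crop(d,265,72,125,125,4.8,"c1")
E
```

```text
(no output)
```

View pics/c1.png

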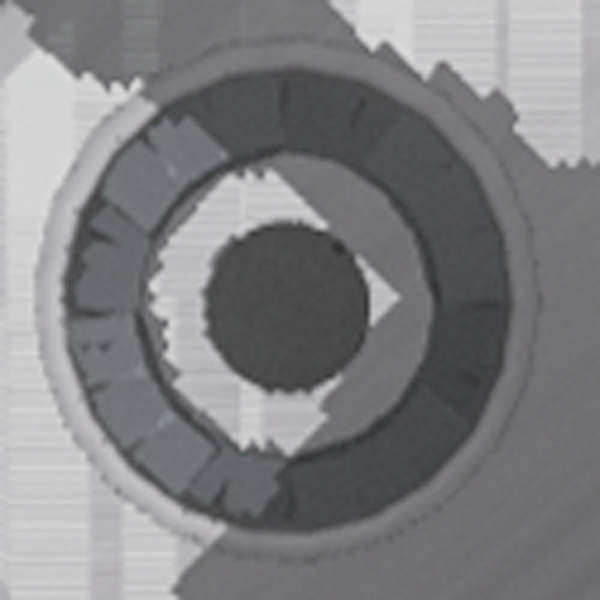

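```bash
python3 - <<'E'
from h import *
from cell import r
d=load("w1")
rim=np.array([(38,299),(542,299),(290,38),(290,560)])/4.8-.4+[265,72]
print("rim",plane(d,[[324.9,134.0]],.133),plane(d,rim,.133).round(4).tolist())
s=r.read_state();Rt=R.from_quat(s["tcp_rot"]).as_matrix();print(Rt.round(3).tolist(), d["origin"])
c=-R.from_quat(d["rotation"]).as_matrix()[:,2];print("cam dir",c)
# TCP pose so that bung head is seen at pix ~ (325,134) at z .05
off=plane(d,[[325,140]],.057)[0]-s["tool_pos"]
tgt=np.array([.608,-.0685,.231])-[off[0],off[1],0]
print(tgt,Rt.T@(tgt-s["tool_pos"]))
E
```

```text
rim [[0.53074745 0.22350382 0.133     ]] [[0.5067, 0.2015, 0.133], [0.5548, 0.2457, 0.133], [0.5096, 0.2466, 0.133], [0.5537, 0.1987, 0.133]]
[[0.0, 0.735, 0.678], [-0.0, 0.678, -0.735], [-1.0, 0.0, 0.0]] [0.5301317  0.22383778 0.37420206]
cam dir [ 0.1890794  -0.20468407 -0.96039232]
[ 0.65218962 -0.11677342  0.231     ] [ 0.00036902 -0.141215    0.26213734]
```

Call:
arm_command([
  {"x":0,"y":-0.141,"z":0.262,"yaw":0,"claw":0.085},
  {"x":0,"y":-0.141,"z":0.262,"yaw":0,"claw":0.085},
  {"x":0,"y":-0.141,"z":0.262,"yaw":0,"claw":0.085},
  {"x":0,"y":-0.141,"z":0.262,"yaw":0,"claw":0.085},
  {"x":0,"y":-0.141,"z":0.262,"yaw":0,"claw":0.085},
  {"x":0,"y":-0.141,"z":0.262,"yaw":0,"claw":0.085},
  {"x":0,"y":-0.141,"z":0.262,"yaw":0,"claw":0.085},
  {"x":0,"y":-0.141,"z":0.262,"yaw":0,"claw":0.085},
  {"x":0,"y":-0.141,"z":0.262,"yaw":0,"claw":0.085},
  {"x":0,"y":-0.141,"z":0.262,"yaw":0,"claw":0.085},
])

```text
time_s: 3.05
tool_pos: [0.6522, -0.1157, 0.2314]
tcp_rot: [0.284, 0.648, -0.284, 0.648]
wrist_force: [0.6, 0.7, 0.3]
grip_width: 0.992
```

```bash
python3 - <<'E'
from h import *
from cell import r
s=r.read_state();print(s["time_s"],s["tool_pos"],s["tcp_rot"],s["joint_positions"],s["wrist_force"])
d=snap(r,"wrist","w2");crop(d,265,80,125,125,4.8,"c2")
E
```

```text
3.05 [ 0.65217606 -0.11566243  0.23139366] [ 0.28364763  0.64778326 -0.28356764  0.64769612] [-2.65693617e-01  5.47390266e-01  1.24500823e+00  1.33208048e-04
  1.34929950e+00 -1.01112432e+00] [0.63062027 0.70044215 0.30888611]
```

View pics/c2.png

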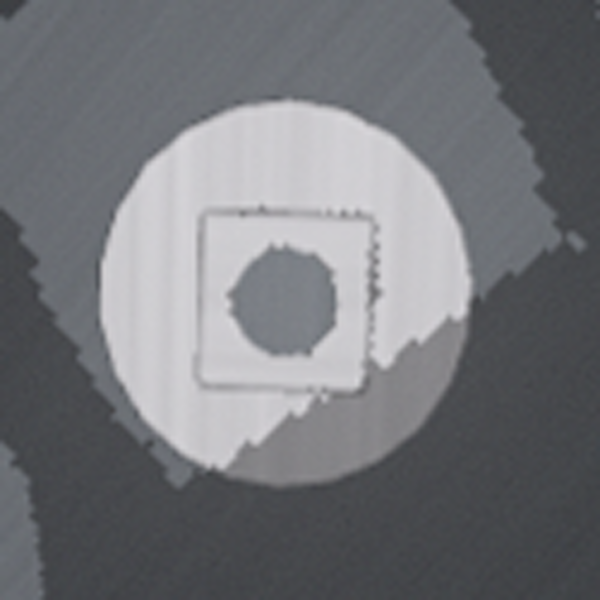

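```bash
python3 - <<'E'
from h import *
from cell import r
import math
d=load("w2");s=r.read_state();Rt=R.from_quat(s["tcp_rot"]).as_matrix()
q=np.array([(203,210),(372,213),(367,390),(198,385)])/4.8-.4+[265,80]
P=plane(d,q,.057);c=P.mean(0);print(P.round(4).tolist(),c)
T=(P-s["tool_pos"])@Rt;print(T.round(4).tolist())  # tool coords
e=(T[1]-T[0]+T[2]-T[3])/2;f=(T[3]-T[0]+T[2]-T[1])/2
for v in(e,f):print("tool y,z",v[1:],math.degrees(math.atan2(v[2],v[1])),np.linalg.norm(v))
fl=np.array([(99,290),(471,290),(287,99),(287,487)])/4.8-.4+[265,80];F=plane(d,fl,.029);print("flange",F.mean(0),F.round(4).tolist())
E
```

```text
[[0.5883, -0.0679, 0.057], [0.6097, -0.0489, 0.057], [0.6292, -0.0708, 0.057], [0.607, -0.0901, 0.057]] [ 0.608555   -0.06941356  0.057     ]
[[0.1744, -0.0145, -0.0785], [0.1744, 0.0141, -0.0779], [0.1744, 0.0135, -0.0486], [0.1744, -0.0158, -0.0495]]
tool y,z [0.0289865  0.00069729] 1.3780215727772418 0.028994889066064615
tool y,z [-0.00090143  0.02918259] 91.76925592452929 0.029196512149716282
flange [ 0.60832715 -0.06894921  0.029     ] [[0.5822, -0.092, 0.029], [0.6332, -0.045, 0.029], [0.5853, -0.0437, 0.029], [0.6327, -0.0951, 0.029]]
```

Call:
arm_command([
  {"x":0.02,"y":0,"z":-0.065,"yaw":0.026,"claw":0.085},
  {"x":0.05,"y":0,"z":-0.065,"yaw":0.026,"claw":0.085},
  {"x":0.09,"y":0,"z":-0.065,"yaw":0.026,"claw":0.085},
  {"x":0.12,"y":0,"z":-0.065,"yaw":0.026,"claw":0.085},
  {"x":0.12,"y":0,"z":-0.065,"yaw":0.026,"claw":0.085},
  {"x":0.12,"y":0,"z":-0.065,"yaw":0.026,"claw":0.085},
  {"x":0.12,"y":0,"z":-0.065,"yaw":0.026,"claw":0.085},
])

```text
time_s: 3.8
tool_pos: [0.6095, -0.0691, 0.1132]
tcp_rot: [0.293, 0.643, -0.292, 0.645]
wrist_force: [-0.6, -1.0, 0.6]
grip_width: 0.997
```

```bash
cat > st.py <<'E'
import sys
from h import *
from cell import r
s=r.read_state();Rt=R.from_quat(s["tcp_rot"]).as_matrix();import math
print("t",s["time_s"],"pos",s["tool_pos"].round(5) if hasattr(s["tool_pos"],"round") else s["tool_pos"],"F",np.round(s["wrist_force"],1),"M",np.round(s["wrist_torque"],2),"w",round(float(s["grip_width"])*.0854,4),"q6",round(s["joint_positions"][5],3))
print("jaw deg",round(math.degrees(math.atan2(Rt[1,1],Rt[0,1])),2),"tilt",np.degrees(Rt[:2,0]).round(2))
if len(sys.argv)>1:
    t=np.array([float(a) for a in sys.argv[1:4]]);print("shift to target",(Rt.T@(t-s["tool_pos"])).round(4))
E
python3 st.py .6082 -.0687 .031
```

```text
t 3.8 pos [ 0.60946 -0.06911  0.1132 ] F [-0.6 -1.   0.6] M [-0.04  0.08  0.02] w 0.0851 q6 -0.929
jaw deg 41.16 tilt [ 0.15 -0.03]
shift to target [ 0.0822 -0.0008 -0.0013]
```

Call:
arm_command([
  {"x":0.03,"y":-0.0005,"z":-0.001,"yaw":0,"claw":0.085},
  {"x":0.06,"y":-0.0005,"z":-0.001,"yaw":0,"claw":0.085},
  {"x":0.075,"y":-0.0005,"z":-0.001,"yaw":0,"claw":0.085},
  {"x":0.079,"y":-0.0005,"z":-0.001,"yaw":0,"claw":0.085},
  {"x":0.079,"y":-0.0005,"z":-0.001,"yaw":0,"claw":0.085},
  {"x":0.079,"y":-0.0005,"z":-0.001,"yaw":0,"claw":0.085},
  {"x":0.079,"y":-0.0005,"z":-0.001,"yaw":0,"claw":0.085},
])

```text
time_s: 4.5
tool_pos: [0.608, -0.0689, 0.0335]
tcp_rot: [0.293, 0.643, -0.292, 0.644]
wrist_force: [-0.6, 0.6, 0.4]
grip_width: 0.994
```

```bash
python3 st.py .6082 -.0687 .031; python3 - <<'E'
from h import *
from cell import r
d=snap(r,"wrist","w3");d=snap(r,"side","s3");crop(d,240,150,200,150,4,"c3")
E
python3 st.py .6082 -.0687 .031
```

```text
t 4.5 pos [ 0.60801 -0.06886  0.03354] F [-0.6  0.6  0.4] M [ 0.01 -0.01  0.  ] w 0.0849 q6 -0.928
jaw deg 41.14 tilt [ 0.11 -0.02]
shift to target [ 0.0025  0.0002 -0.    ]
t 4.6 pos [ 0.60773 -0.06878  0.03313] F [-0.6 -0.3  0.2] M [ 0.   -0.09  0.  ] w 0.0854 q6 -0.928
jaw deg 41.14 tilt [ 0.07 -0.02]
shift to target [0.0021 0.0004 0.0002]
```

View pics/c3.png

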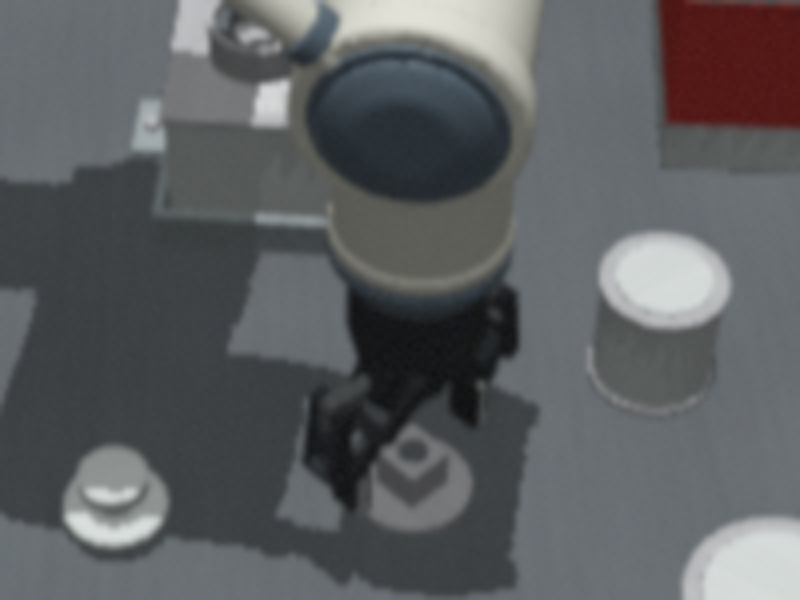

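View pics/w3.png

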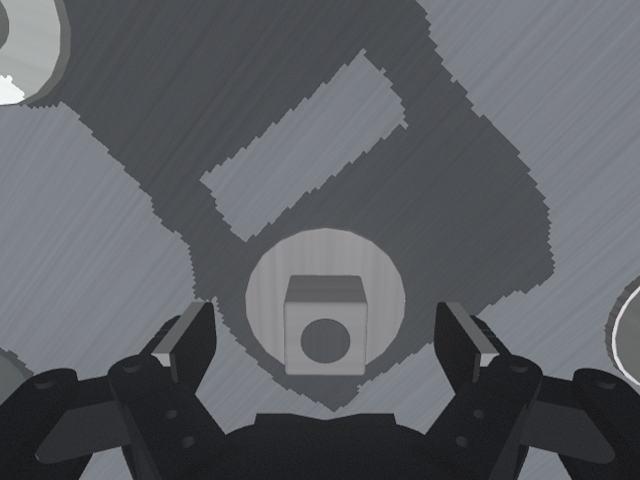

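The bung is straddled squarely: its head is centred at column 325 and the pads at 326. Now I close the jaws.

Call:
arm_command([
  {"x":0,"y":0,"z":0,"yaw":0,"claw":0.05},
  {"x":0,"y":0,"z":0,"yaw":0,"claw":0.035},
  {"x":0,"y":0,"z":0,"yaw":0,"claw":0.02},
  {"x":0,"y":0,"z":0,"yaw":0,"claw":0.02},
  {"x":0,"y":0,"z":0,"yaw":0,"claw":0.02},
  {"x":0,"y":0,"z":0,"yaw":0,"claw":0.02},
  {"x":0,"y":0,"z":0,"yaw":0,"claw":0.02},
  {"x":0,"y":0,"z":0,"yaw":0,"claw":0.02},
], grip_force=60)

```text
time_s: 5.4
tool_pos: [0.6073, -0.0687, 0.0325]
tcp_rot: [0.292, 0.644, -0.292, 0.644]
wrist_force: [-1.2, 0.0, 5.5]
grip_width: 0.339
```

```bash
python3 st.py .5308 .2236 .231
```

```text
t 5.4 pos [ 0.60728 -0.06874  0.03245] F [-1.2  0.   5.5] M [-0.11  0.35 -0.02] w 0.029 q6 -0.928
jaw deg 41.14 tilt [ 0.   -0.01]
shift to target [-0.1986  0.1347 -0.2704]
```

Call:
arm_command([
  {"x":-0.01,"y":0,"z":0,"yaw":0,"claw":0.02},
  {"x":-0.04,"y":0,"z":0,"yaw":0,"claw":0.02},
  {"x":-0.08,"y":0,"z":0,"yaw":0,"claw":0.02},
  {"x":-0.12,"y":0,"z":0,"yaw":0,"claw":0.02},
  {"x":-0.155,"y":0,"z":0,"yaw":0,"claw":0.02},
  {"x":-0.16,"y":0.02,"z":-0.04,"yaw":0,"claw":0.02},
  {"x":-0.16,"y":0.037,"z":-0.075,"yaw":0,"claw":0.02},
  {"x":-0.16,"y":0.057,"z":-0.115,"yaw":0,"claw":0.02},
  {"x":-0.16,"y":0.077,"z":-0.155,"yaw":0,"claw":0.02},
  {"x":-0.16,"y":0.097,"z":-0.195,"yaw":0,"claw":0.02},
  {"x":-0.16,"y":0.117,"z":-0.235,"yaw":0,"claw":0.02},
  {"x":-0.16,"y":0.13,"z":-0.26,"yaw":0,"claw":0.02},
  {"x":-0.16,"y":0.134,"z":-0.27,"yaw":0,"claw":0.02},
  {"x":-0.16,"y":0.134,"z":-0.27,"yaw":0,"claw":0.02},
  {"x":-0.16,"y":0.134,"z":-0.27,"yaw":0,"claw":0.02},
  {"x":-0.16,"y":0.134,"z":-0.27,"yaw":0,"claw":0.02},
  {"x":-0.16,"y":0.134,"z":-0.27,"yaw":0,"claw":0.02},
  {"x":-0.16,"y":0.134,"z":-0.27,"yaw":0,"claw":0.02},
])

```text
time_s: 7.2
tool_pos: [0.5308, 0.2221, 0.1923]
tcp_rot: [0.293, 0.644, -0.293, 0.644]
wrist_force: [-0.0, 0.4, -2.5]
grip_width: 0.336
```

```bash
python3 st.py .5308 .2236 .180;  python3 - <<'E'
from h import *
from cell import r
d=snap(r,"wrist","w4");d=snap(r,"side","s4");a=cv2.resize(d["pixels"][110:210,250:370,::-1],None,fx=4,fy=4,interpolation=3);cv2.imwrite("pics/c4.png",a)
E
python3 st.py .5308 .2236 .180
```

```text
t 7.2 pos [0.53081 0.22208 0.19229] F [-0.   0.4 -2.5] M [-0.03  0.01  0.03] w 0.0287 q6 -0.424
jaw deg 41.08 tilt [-0.   -0.01]
shift to target [ 0.0123  0.001  -0.0012]
t 7.3 pos [0.5307  0.22239 0.19229] F [ 0.4  0.1 -2.1] M [0.01 0.05 0.  ] w 0.0286 q6 -0.424
jaw deg 41.1 tilt [-0. -0.]
shift to target [ 0.0123  0.0009 -0.0008]
```

View pics/c4.png

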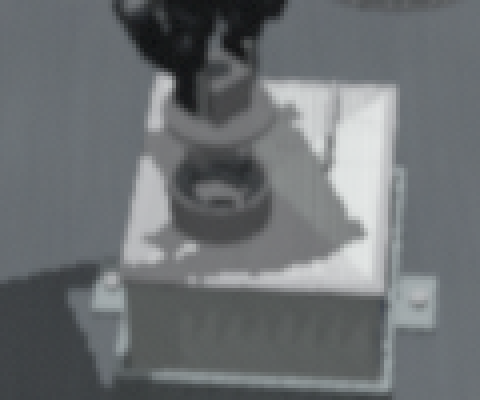

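View pics/w4.png

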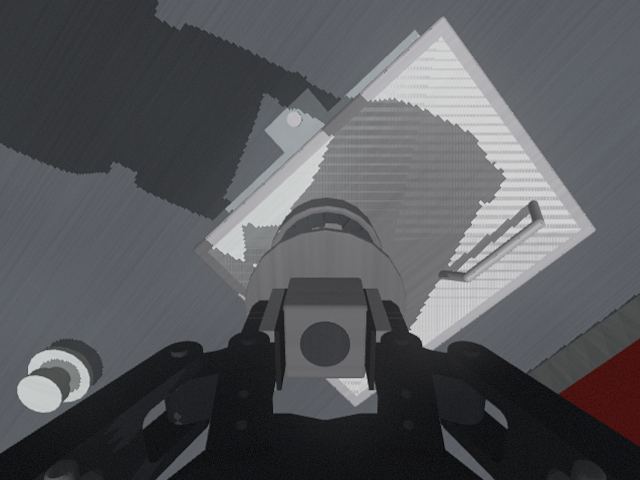

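```bash
python3 - <<'E'
from h import *
from cell import r
s=r.read_state();
for n,tp,q,zt in(("w3",[.6079,-.0688,.0333],s["tcp_rot"],.057),("w4",[.53077,.2222,.1923],s["tcp_rot"],.1923+.0245)):
    d=load(n);g=cv2.cvtColor(d["pixels"],cv2.COLOR_RGB2GRAY);cv2.imwrite(f"pics/{n}z.png",cv2.resize(g[270:390,270:380],None,fx=5,fy=5))
    sub=g[310:378,292:360];v=np.median(sub);m=(sub<v-25).astype(np.uint8)
    k=cv2.connectedComponentsWithStats(m);i=k[1][32,34];c=k[3][i]+[292,310];print(n,k[2][i],c)
    P=plane(d,[c],zt)[0];print(P,"in tool",R.from_quat(q).inv().apply(P-np.array(tp)))
E
```

```text
w3 [   8    9   50   45 1757] [324.95162208 340.56346044]
[ 0.60869319 -0.06983741  0.057     ] in tool [-2.36999936e-02 -8.47705367e-05  1.30325995e-03]
w4 [   8   12   50   45 1769] [324.61503674 343.67439231]
[0.53184048 0.22052376 0.2168    ] in tool [-0.02449999 -0.00029578  0.00196695]
```

View pics/w4z.png

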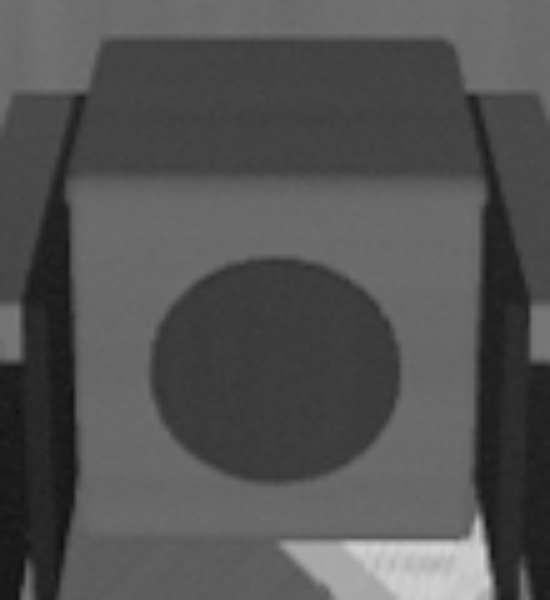

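```bash
python3 - <<'E'
from h import *
d=load("w4");crop(d,235,185,180,110,4.4,"c4b")
E
```

```text
(no output)
```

View pics/c4b.png

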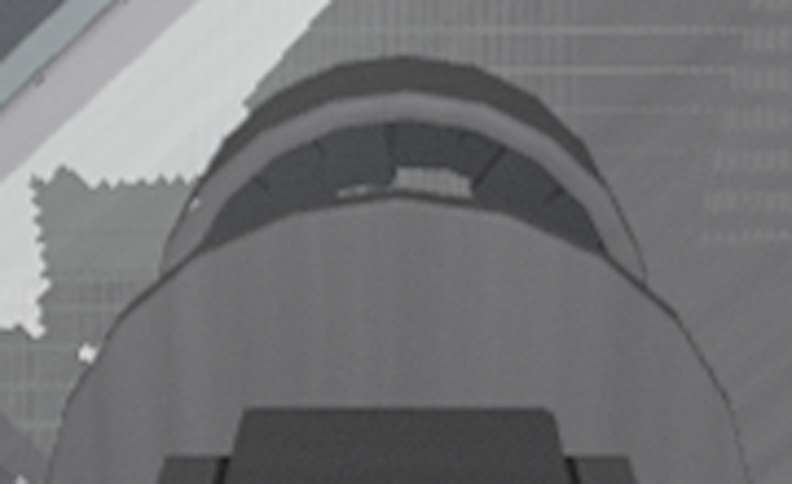

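```bash
python3 - <<'E'
from h import *
from scipy.optimize import least_squares
from cell import r
d=load("w4")
def fit(pts,z,rad):
    P=plane(d,np.array(pts)/4.4-.4+[235,185],z)[:,:2]
    f=least_squares(lambda c:np.hypot(*(P-c).T)-rad,P.mean(0)-[-.01,.01]);f2=least_squares(lambda c:np.hypot(*(P-c[:2]).T)-c[2],[*f.x,rad])
    return f.x,np.abs(f.fun).max(),f2.x
o=[(400,92),(320,105),(480,105),(545,140),(600,187),(640,262),(165,262),(205,200)]
fl=[(400,200),(290,212),(500,213),(210,245),(120,320),(68,405),(595,252),(690,325),(735,405),(48,480),(748,480)]
a=fit(o,.133,.033);b=fit(fl,.1923-.0035,.035);print("rim",a);print("flange",b)
print("flange-rim",b[0]-a[0]); s=r.read_state();print(s["tool_pos"])
Rt=R.from_quat(s["tcp_rot"]).as_matrix();v=b[0]-np.array([.53077,.2222]);print("flange in tool",Rt.T@[*v,0])
E
```

```text
rim (array([0.5320129 , 0.22185864]), np.float64(0.000982652563289263), array([0.53107493, 0.22290217, 0.03189022]))
flange (array([0.53202603, 0.22086502]), np.float64(0.0005817915090014017), array([0.53183797, 0.22108351, 0.03477531]))
flange-rim [ 1.31240434e-05 -9.93619933e-04]
[0.53070394 0.22238938 0.19228798]
flange in tool [4.90333638e-09 6.89137711e-05 1.83167162e-03]
```

Call:
arm_command([
  {"x":0.0,"y":0.0009,"z":-0.0011,"yaw":0,"claw":0.02},
  {"x":0.01,"y":0.0009,"z":-0.0011,"yaw":0,"claw":0.02},
  {"x":0.02,"y":0.0009,"z":-0.0011,"yaw":0,"claw":0.02},
  {"x":0.027,"y":0.0009,"z":-0.0011,"yaw":0,"claw":0.02},
  {"x":0.03,"y":0.0009,"z":-0.0011,"yaw":0,"claw":0.02},
  {"x":0.031,"y":0.0009,"z":-0.0011,"yaw":0,"claw":0.02},
  {"x":0.031,"y":0.0009,"z":-0.0011,"yaw":0,"claw":0.02},
  {"x":0.031,"y":0.0009,"z":-0.0011,"yaw":0,"claw":0.02},
  {"x":0.031,"y":0.0009,"z":-0.0011,"yaw":0,"claw":0.02},
])

```text
time_s: 8.2
tool_pos: [0.5307, 0.2243, 0.1616]
tcp_rot: [0.293, 0.644, -0.292, 0.644]
wrist_force: [0.2, -0.4, -2.2]
grip_width: 0.338
```

```bash
python3 st.py .5304 .2238 .1555
```

```text
t 8.2 pos [0.53068 0.22427 0.1616 ] F [ 0.2 -0.4 -2.2] M [-0.01  0.02  0.01] w 0.0289 q6 -0.422
jaw deg 41.14 tilt [0.03 0.01]
shift to target [ 0.0061 -0.0005  0.0002]
```

Call:
arm_command([
  {"x":0.001,"y":-0.0003,"z":0,"yaw":0,"claw":0.02},
  {"x":0.002,"y":-0.0003,"z":0,"yaw":0,"claw":0.02},
  {"x":0.003,"y":-0.0003,"z":0,"yaw":0,"claw":0.02},
  {"x":0.003,"y":-0.0003,"z":0,"yaw":0,"claw":0.02},
  {"x":0.003,"y":-0.0003,"z":0,"yaw":0,"claw":0.02},
])

```text
time_s: 8.7
tool_pos: [0.5303, 0.224, 0.1582]
tcp_rot: [0.292, 0.644, -0.292, 0.644]
wrist_force: [-0.5, -0.6, -2.3]
grip_width: 0.344
```

```bash
python3 st.py .5304 .2238 .1555
```

```text
t 8.7 pos [0.53025 0.22402 0.15824] F [-0.5 -0.6 -2.3] M [ 0.02 -0.01 -0.02] w 0.0293 q6 -0.422
jaw deg 41.14 tilt [-0. -0.]
shift to target [ 0.0027 -0.      0.0003]
```

Nothing touched yet. I lower further in small steps.

Call:
arm_command([
  {"x":0.001,"y":0,"z":0,"yaw":0,"claw":0.02},
  {"x":0.002,"y":0,"z":0,"yaw":0,"claw":0.02},
  {"x":0.002,"y":0,"z":0,"yaw":0,"claw":0.02},
  {"x":0.002,"y":0,"z":0,"yaw":0,"claw":0.02},
])

```text
time_s: 9.1
tool_pos: [0.5304, 0.224, 0.1564]
tcp_rot: [0.292, 0.644, -0.292, 0.644]
wrist_force: [0.2, 0.5, 0.7]
grip_width: 0.34
```

Call:
arm_command([
  {"x":0.001,"y":0,"z":0,"yaw":0,"claw":0.02},
  {"x":0.001,"y":0,"z":0,"yaw":0,"claw":0.02},
  {"x":0.001,"y":0,"z":0,"yaw":0,"claw":0.02},
])

```text
time_s: 9.4
tool_pos: [0.5304, 0.2241, 0.1556]
tcp_rot: [0.293, 0.644, -0.292, 0.644]
wrist_force: [-1.4, -0.6, 5.3]
grip_width: 0.335
```

Call:
arm_command([
  {"x":0,"y":0,"z":0,"yaw":-0.05,"claw":0.02},
  {"x":0,"y":0,"z":0,"yaw":-0.1,"claw":0.02},
  {"x":0,"y":0,"z":0,"yaw":-0.1,"claw":0.02},
])

```text
time_s: 9.7
tool_pos: [0.5303, 0.224, 0.1557]
tcp_rot: [0.259, 0.658, -0.259, 0.658]
wrist_force: [-3.1, -1.1, 8.4]
grip_width: 0.338
```

```bash
python3 st.py .5304 .2238 .1555
```

```text
t 9.7 pos [0.53026 0.22396 0.15566] F [-3.1 -1.1  8.4] M [-0.26  0.44 -0.14] w 0.0289 q6 -0.524
jaw deg 46.97 tilt [ 0.01 -0.  ]
shift to target [ 0.0002 -0.      0.0002]
```

Call:
arm_command([
  {"x":0,"y":0,"z":0,"yaw":-0.05,"claw":0.02},
  {"x":0,"y":0,"z":0,"yaw":-0.1,"claw":0.02},
  {"x":0,"y":0,"z":0,"yaw":-0.1,"claw":0.02},
])

```text
time_s: 10.0
tool_pos: [0.5303, 0.2239, 0.1559]
tcp_rot: [0.226, 0.67, -0.226, 0.67]
wrist_force: [-3.0, -1.9, 11.5]
grip_width: 0.335
```

Call:
arm_command([
  {"x":0,"y":0,"z":0,"yaw":-0.05,"claw":0.02},
  {"x":0,"y":0,"z":0,"yaw":-0.1,"claw":0.02},
  {"x":0,"y":0,"z":0,"yaw":-0.1,"claw":0.02},
])

```text
time_s: 10.3
tool_pos: [0.5308, 0.2242, 0.156]
tcp_rot: [0.193, 0.68, -0.192, 0.681]
wrist_force: [-0.9, 0.4, 11.2]
grip_width: 0.338
```

```bash
python3 st.py .5304 .2238 .1555
```

```text
t 10.3 pos [0.53078 0.22422 0.15605] F [-0.9  0.4 11.2] M [-0.05  0.32 -0.09] w 0.0289 q6 -0.724
jaw deg 58.43 tilt [0.08 0.03]
shift to target [ 0.0005 -0.0006 -0.0001]
```

Call:
arm_command([
  {"x":-0.0003,"y":0,"z":0,"yaw":-0.05,"claw":0.02},
  {"x":-0.0003,"y":0,"z":0,"yaw":-0.1,"claw":0.02},
  {"x":-0.0003,"y":0,"z":0,"yaw":-0.1,"claw":0.02},
])

```text
time_s: 10.6
tool_pos: [0.5312, 0.2245, 0.1563]
tcp_rot: [0.159, 0.689, -0.158, 0.69]
wrist_force: [0.5, 1.6, 6.3]
grip_width: 0.341
```

Call:
arm_command([
  {"x":0,"y":0,"z":0,"yaw":-0.05,"claw":0.02},
  {"x":0,"y":0,"z":0,"yaw":-0.1,"claw":0.02},
  {"x":0,"y":0,"z":0,"yaw":-0.1,"claw":0.02},
])

```text
time_s: 10.9
tool_pos: [0.5301, 0.224, 0.1554]
tcp_rot: [0.124, 0.696, -0.124, 0.696]
wrist_force: [-0.5, -0.4, -1.5]
grip_width: 0.341
```

Call:
arm_command([
  {"x":0,"y":0,"z":0,"yaw":-0.05,"claw":0.02},
  {"x":0,"y":0,"z":0,"yaw":-0.1,"claw":0.02},
  {"x":0,"y":0,"z":0,"yaw":-0.1,"claw":0.02},
])

```text
time_s: 11.2
tool_pos: [0.5301, 0.224, 0.1554]
tcp_rot: [0.089, 0.702, -0.089, 0.701]
wrist_force: [0.7, -0.8, -2.2]
grip_width: 0.336
```

```bash
python3 st.py .5304 .2238 .1555
```

```text
t 11.2 pos [0.53012 0.22397 0.15538] F [ 0.7 -0.8 -2.2] M [-0.   -0.01 -0.09] w 0.0287 q6 -1.022
jaw deg 75.49 tilt [-0.02 -0.01]
shift to target [-0.0001 -0.0001  0.0003]
```

The axial force fell to the baseline, so the lugs are over a start. I lower gently.

Call:
arm_command([
  {"x":0.001,"y":0,"z":0,"yaw":0.03,"claw":0.02},
  {"x":0.002,"y":0,"z":0,"yaw":0.03,"claw":0.02},
  {"x":0.002,"y":0,"z":0,"yaw":0.03,"claw":0.02},
])

```text
time_s: 11.5
tool_pos: [0.5305, 0.2241, 0.1538]
tcp_rot: [0.1, 0.7, -0.1, 0.7]
wrist_force: [-0.8, -1.0, 7.0]
grip_width: 0.339
```

```bash
python3 st.py .5304 .2238 .1555
```

```text
t 11.5 pos [0.53046 0.22405 0.15384] F [-0.8 -1.   7. ] M [-0.22  0.22  0.04] w 0.029 q6 -0.991
jaw deg 73.72 tilt [0.03 0.  ]
shift to target [-0.0017 -0.0003  0.    ]
```

Call:
arm_command([
  {"x":0,"y":0,"z":0,"yaw":-0.03,"claw":0.02},
  {"x":0,"y":0,"z":0,"yaw":-0.03,"claw":0.02},
])

```text
time_s: 11.7
tool_pos: [0.5305, 0.2241, 0.154]
tcp_rot: [0.089, 0.701, -0.089, 0.702]
wrist_force: [-0.6, 0.2, 5.8]
grip_width: 0.338
```

```bash
python3 st.py .5304 .2238 .1555;python3 - <<'E'
from h import *
from cell import r
d=snap(r,"wrist","w5");crop(d,235,185,180,200,3,"c5")
E
```

```text
t 11.7 pos [0.53049 0.2241  0.15397] F [-0.6  0.2  5.8] M [-0.08  0.18 -0.08] w 0.0289 q6 -1.022
jaw deg 75.51 tilt [0.04 0.01]
shift to target [-0.0015 -0.0003 -0.    ]
```

View pics/c5.png

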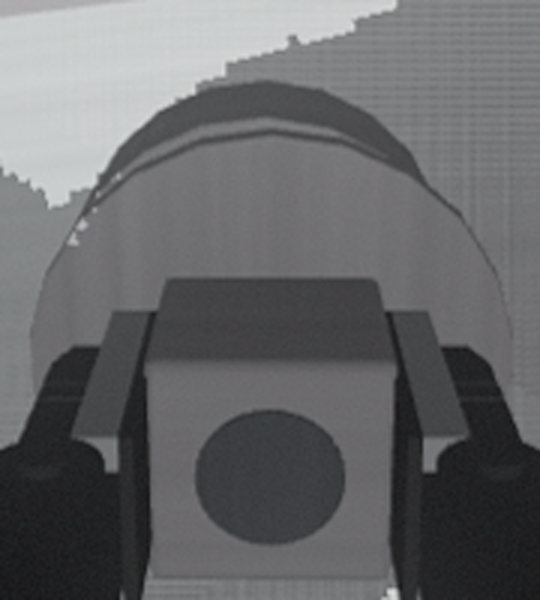

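The drop was only about 3 mm. The lugs had started on a tooth and are now on the crest. I keep turning counter-clockwise.

Call:
arm_command([
  {"x":0,"y":0,"z":0,"yaw":-0.05,"claw":0.02},
  {"x":0,"y":0,"z":0,"yaw":-0.1,"claw":0.02},
  {"x":0,"y":0,"z":0,"yaw":-0.1,"claw":0.02},
])

```text
time_s: 12.05
tool_pos: [0.5305, 0.2241, 0.154]
tcp_rot: [0.054, 0.705, -0.054, 0.705]
wrist_force: [-0.1, -0.0, 6.1]
grip_width: 0.339
```

Call:
arm_command([
  {"x":0,"y":0,"z":0,"yaw":-0.05,"claw":0.02},
  {"x":0,"y":0,"z":0,"yaw":-0.1,"claw":0.02},
  {"x":0,"y":0,"z":0,"yaw":-0.1,"claw":0.02},
])

```text
time_s: 12.35
tool_pos: [0.5305, 0.2241, 0.154]
tcp_rot: [0.018, 0.707, -0.018, 0.707]
wrist_force: [-1.1, -0.2, 5.2]
grip_width: 0.337
```

Call:
arm_command([
  {"x":0,"y":0,"z":0,"yaw":-0.05,"claw":0.02},
  {"x":0,"y":0,"z":0,"yaw":-0.1,"claw":0.02},
  {"x":0,"y":0,"z":0,"yaw":-0.1,"claw":0.02},
])

```text
time_s: 12.65
tool_pos: [0.5305, 0.224, 0.154]
tcp_rot: [-0.017, 0.707, 0.017, 0.707]
wrist_force: [0.1, -1.5, 6.2]
grip_width: 0.339
```

```bash
python3 st.py .5304 .2238 .1555
```

```text
t 12.65 pos [0.53053 0.22405 0.15397] F [ 0.1 -1.5  6.2] M [-0.18  0.16 -0.04] w 0.0289 q6 -1.323
jaw deg 92.75 tilt [0.04 0.  ]
shift to target [-0.0015 -0.0002 -0.0001]
```

Steady at 8 N, riding flat on the crest. I continue.

Call:
arm_command([
  {"x":0,"y":0,"z":0,"yaw":-0.05,"claw":0.02},
  {"x":0,"y":0,"z":0,"yaw":-0.1,"claw":0.02},
  {"x":0,"y":0,"z":0,"yaw":-0.1,"claw":0.02},
])

```text
time_s: 12.95
tool_pos: [0.5306, 0.224, 0.154]
tcp_rot: [-0.052, 0.705, 0.052, 0.705]
wrist_force: [0.1, -1.6, 6.2]
grip_width: 0.338
```

Call:
arm_command([
  {"x":0,"y":0,"z":0,"yaw":-0.05,"claw":0.02},
  {"x":0,"y":0,"z":0,"yaw":-0.1,"claw":0.02},
  {"x":0,"y":0,"z":0,"yaw":-0.1,"claw":0.02},
])

```text
time_s: 13.25
tool_pos: [0.5306, 0.2239, 0.154]
tcp_rot: [-0.088, 0.701, 0.087, 0.702]
wrist_force: [-0.7, -2.4, 6.2]
grip_width: 0.34
```

Call:
arm_command([
  {"x":0,"y":0,"z":0,"yaw":-0.05,"claw":0.02},
  {"x":0,"y":0,"z":0,"yaw":-0.1,"claw":0.02},
  {"x":0,"y":0,"z":0,"yaw":-0.1,"claw":0.02},
])

```text
time_s: 13.55
tool_pos: [0.5306, 0.2238, 0.1539]
tcp_rot: [-0.123, 0.696, 0.122, 0.697]
wrist_force: [0.5, -3.1, 4.6]
grip_width: 0.337
```

```bash
python3 st.py .5304 .2238 .1555
```

```text
t 13.55 pos [0.53065 0.22383 0.15394] F [ 0.5 -3.1  4.6] M [-0.55 -0.01 -0.02] w 0.0288 q6 -1.623
jaw deg 109.94 tilt [ 0.05 -0.01]
shift to target [-0.0016  0.0001 -0.0002]
```

Call:
arm_command([
  {"x":0,"y":-0.0004,"z":0,"yaw":-0.05,"claw":0.02},
  {"x":0,"y":-0.0004,"z":0,"yaw":-0.1,"claw":0.02},
  {"x":0,"y":-0.0004,"z":0,"yaw":-0.1,"claw":0.02},
])

```text
time_s: 13.85
tool_pos: [0.5307, 0.2235, 0.1538]
tcp_rot: [-0.157, 0.689, 0.157, 0.69]
wrist_force: [0.5, -3.4, 4.7]
grip_width: 0.342
```

Call:
arm_command([
  {"x":0,"y":0,"z":0,"yaw":-0.05,"claw":0.02},
  {"x":0,"y":0,"z":0,"yaw":-0.1,"claw":0.02},
  {"x":0,"y":0,"z":0,"yaw":-0.1,"claw":0.02},
])

```text
time_s: 14.15
tool_pos: [0.5304, 0.2231, 0.1535]
tcp_rot: [-0.191, 0.681, 0.191, 0.681]
wrist_force: [1.1, -5.7, 0.8]
grip_width: 0.34
```

```bash
python3 st.py .5304 .2238 .1555
```

```text
t 14.15 pos [0.53044 0.22309 0.15349] F [ 1.1 -5.7  0.8] M [-1.15 -0.23 -0.22] w 0.029 q6 -1.822
jaw deg 121.32 tilt [-0.   -0.05]
shift to target [-0.002   0.0006  0.0003]
```

Call:
arm_command([
  {"x":0,"y":-0.0006,"z":-0.0003,"yaw":0,"claw":0.02},
  {"x":0,"y":-0.0006,"z":-0.0003,"yaw":0,"claw":0.02},
])

```text
time_s: 14.35
tool_pos: [0.5303, 0.2226, 0.1534]
tcp_rot: [-0.191, 0.681, 0.19, 0.681]
wrist_force: [0.8, -5.2, -0.7]
grip_width: 0.339
```

```bash
python3 st.py .5304 .2238 .1555
```

```text
t 14.35 pos [0.53033 0.22264 0.15341] F [ 0.8 -5.2 -0.7] M [-0.89 -0.13 -0.17] w 0.0289 q6 -1.822
jaw deg 121.26 tilt [-0.02 -0.03]
shift to target [-0.0021  0.0009  0.0007]
```

Call:
arm_command([
  {"x":0,"y":0,"z":0,"yaw":0.03,"claw":0.02},
  {"x":0.001,"y":0,"z":0,"yaw":0.03,"claw":0.02},
  {"x":0.001,"y":0,"z":0,"yaw":0.03,"claw":0.02},
])

```text
time_s: 14.65
tool_pos: [0.5304, 0.223, 0.1524]
tcp_rot: [-0.181, 0.684, 0.181, 0.683]
wrist_force: [0.1, -2.6, 0.9]
grip_width: 0.34
```

```bash
python3 st.py .5304 .2238 .1555
```

```text
t 14.65 pos [0.53039 0.22298 0.15243] F [ 0.1 -2.6  0.9] M [-0.56  0.02 -0.05] w 0.029 q6 -1.794
jaw deg 119.65 tilt [-0.01 -0.01]
shift to target [-0.0031  0.0007  0.0004]
```

Now it is sinking with little force. I lower further.

Call:
arm_command([
  {"x":0.001,"y":-0.0002,"z":0,"yaw":0,"claw":0.02},
  {"x":0.002,"y":-0.0002,"z":0,"yaw":0,"claw":0.02},
  {"x":0.002,"y":-0.0002,"z":0,"yaw":0,"claw":0.02},
])

```text
time_s: 14.95
tool_pos: [0.5304, 0.2226, 0.1504]
tcp_rot: [-0.181, 0.684, 0.181, 0.683]
wrist_force: [0.5, -5.0, -2.2]
grip_width: 0.335
```

```bash
python3 st.py .5304 .2238 .1555
```

```text
t 14.95 pos [0.53039 0.22264 0.15037] F [ 0.5 -5.  -2.2] M [-0.81 -0.   -0.1 ] w 0.0286 q6 -1.794
jaw deg 119.65 tilt [-0.02 -0.02]
shift to target [-0.0051  0.001   0.0006]
```

Call:
arm_command([
  {"x":0,"y":-0.0007,"z":-0.0004,"yaw":0,"claw":0.02},
  {"x":0,"y":-0.0007,"z":-0.0004,"yaw":0,"claw":0.02},
  {"x":0.001,"y":-0.0007,"z":-0.0004,"yaw":0,"claw":0.02},
  {"x":0.001,"y":-0.0007,"z":-0.0004,"yaw":0,"claw":0.02},
])

```text
time_s: 15.35
tool_pos: [0.5305, 0.2221, 0.1494]
tcp_rot: [-0.181, 0.684, 0.181, 0.684]
wrist_force: [-0.9, -1.3, -2.8]
grip_width: 0.338
```

```bash
python3 st.py .5304 .2238 .1555
```

```text
t 15.35 pos [0.53048 0.22207 0.14939] F [-0.9 -1.3 -2.8] M [-0.13  0.17 -0.02] w 0.0288 q6 -1.796
jaw deg 119.63 tilt [-0.01  0.  ]
shift to target [-0.0061  0.0015  0.0008]
```

Call:
arm_command([
  {"x":0.001,"y":0,"z":0,"yaw":0,"claw":0.02},
  {"x":0.002,"y":0,"z":0,"yaw":0,"claw":0.02},
  {"x":0.002,"y":0,"z":0,"yaw":0,"claw":0.02},
])

```text
time_s: 15.65
tool_pos: [0.5306, 0.2221, 0.1474]
tcp_rot: [-0.181, 0.684, 0.181, 0.684]
wrist_force: [-0.3, 0.1, -2.1]
grip_width: 0.343
```

Call:
arm_command([
  {"x":0.001,"y":0,"z":0,"yaw":0,"claw":0.02},
  {"x":0.001,"y":0,"z":0,"yaw":0,"claw":0.02},
  {"x":0.001,"y":0,"z":0,"yaw":0,"claw":0.02},
])

```text
time_s: 15.95
tool_pos: [0.5307, 0.2221, 0.1467]
tcp_rot: [-0.181, 0.684, 0.181, 0.684]
wrist_force: [-0.6, -1.4, -1.7]
grip_width: 0.334
```

```bash
python3 st.py .5304 .2238 .1555
```

```text
t 15.95 pos [0.53066 0.22207 0.14666] F [-0.6 -1.4 -1.7] M [-0.04  0.13 -0.01] w 0.0285 q6 -1.796
jaw deg 119.63 tilt [0.01 0.01]
shift to target [-0.0088  0.0016  0.0006]
```

Call:
arm_command([
  {"x":0.0005,"y":0,"z":0,"yaw":0,"claw":0.02},
  {"x":0.001,"y":0,"z":0,"yaw":0,"claw":0.02},
  {"x":0.001,"y":0,"z":0,"yaw":0,"claw":0.02},
])

```text
time_s: 16.25
tool_pos: [0.5307, 0.2221, 0.1458]
tcp_rot: [-0.181, 0.683, 0.181, 0.684]
wrist_force: [-2.0, 0.8, 4.5]
grip_width: 0.337
```

```bash
python3 st.py .5304 .2238 .1555
```

```text
t 16.25 pos [0.5307  0.22211 0.14579] F [-2.   0.8  4.5] M [-0.04  0.26 -0.02] w 0.0288 q6 -1.796
jaw deg 119.64 tilt [0.02 0.01]
shift to target [-0.0097  0.0016  0.0006]
```

It landed on the guide ramp (Fz +6.7 N, seat about 5 mm up, no side load). Now I screw forward, clockwise, sinking about 0.7 mm per 0.1 rad.

Call:
arm_command([
  {"x":0,"y":0.0001,"z":0,"yaw":0.05,"claw":0.02},
  {"x":0.0004,"y":0.0001,"z":0,"yaw":0.1,"claw":0.02},
  {"x":0.0004,"y":0.0001,"z":0,"yaw":0.1,"claw":0.02},
])

```text
time_s: 16.55
tool_pos: [0.5309, 0.2222, 0.1454]
tcp_rot: [-0.146, 0.691, 0.146, 0.692]
wrist_force: [0.0, 0.1, 3.5]
grip_width: 0.335
```

Call:
arm_command([
  {"x":0.0003,"y":0.0001,"z":0,"yaw":0.05,"claw":0.02},
  {"x":0.0007,"y":0.0001,"z":0,"yaw":0.1,"claw":0.02},
  {"x":0.0007,"y":0.0001,"z":0,"yaw":0.1,"claw":0.02},
])

```text
time_s: 16.85
tool_pos: [0.5308, 0.2223, 0.1447]
tcp_rot: [-0.112, 0.698, 0.112, 0.698]
wrist_force: [0.6, 0.1, 4.6]
grip_width: 0.337
```

```bash
python3 st.py .5304 .2238 .1555
```

```text
t 16.85 pos [0.53078 0.22228 0.14465] F [0.6 0.1 4.6] M [-0.05 -0.15  0.01] w 0.0288 q6 -1.596
jaw deg 108.2 tilt [0.04 0.01]
shift to target [-0.0108  0.0016  0.0001]
```

Smooth: 7 N axial, no side load or torque. I continue.

Call:
arm_command([
  {"x":0.0003,"y":0.0001,"z":0,"yaw":0.05,"claw":0.02},
  {"x":0.0006,"y":0.0001,"z":0,"yaw":0.1,"claw":0.02},
  {"x":0.0006,"y":0.0001,"z":0,"yaw":0.1,"claw":0.02},
])

```text
time_s: 17.15
tool_pos: [0.5306, 0.2223, 0.144]
tcp_rot: [-0.077, 0.703, 0.077, 0.703]
wrist_force: [0.4, 0.5, 3.8]
grip_width: 0.342
```

Call:
arm_command([
  {"x":0.0003,"y":0.0001,"z":-0.0001,"yaw":0.05,"claw":0.02},
  {"x":0.0006,"y":0.0001,"z":-0.0001,"yaw":0.1,"claw":0.02},
  {"x":0.0006,"y":0.0001,"z":-0.0001,"yaw":0.1,"claw":0.02},
])

```text
time_s: 17.45
tool_pos: [0.5303, 0.2223, 0.1433]
tcp_rot: [-0.042, 0.706, 0.042, 0.706]
wrist_force: [0.6, 1.6, 3.1]
grip_width: 0.337
```

```bash
python3 st.py .5304 .2238 .1555
```

```text
t 17.45 pos [0.53029 0.22235 0.14325] F [0.6 1.6 3.1] M [-0.03 -0.    0.01] w 0.0288 q6 -1.397
jaw deg 96.82 tilt [-0. -0.]
shift to target [-0.0122  0.0014  0.0003]
```

Call:
arm_command([
  {"x":0.0003,"y":0.0003,"z":-0.0001,"yaw":0.05,"claw":0.02},
  {"x":0.0006,"y":0.0003,"z":-0.0001,"yaw":0.1,"claw":0.02},
  {"x":0.0006,"y":0.0003,"z":-0.0001,"yaw":0.1,"claw":0.02},
])

```text
time_s: 17.75
tool_pos: [0.5301, 0.2226, 0.1426]
tcp_rot: [-0.007, 0.707, 0.007, 0.707]
wrist_force: [0.5, -0.1, 2.2]
grip_width: 0.34
```

Call:
arm_command([
  {"x":0.0003,"y":0.0002,"z":0,"yaw":0.05,"claw":0.02},
  {"x":0.0006,"y":0.0002,"z":0,"yaw":0.1,"claw":0.02},
  {"x":0.0006,"y":0.0002,"z":0,"yaw":0.1,"claw":0.02},
])

```text
time_s: 18.05
tool_pos: [0.5301, 0.2228, 0.142]
tcp_rot: [0.028, 0.707, -0.028, 0.706]
wrist_force: [0.5, -0.7, 2.3]
grip_width: 0.336
```

```bash
python3 st.py .5304 .2238 .1555
```

```text
t 18.05 pos [0.53008 0.22281 0.14199] F [ 0.5 -0.7  2.3] M [-0.06 -0.02 -0.06] w 0.0287 q6 -1.196
jaw deg 85.4 tilt [-0.01 -0.01]
shift to target [-0.0135  0.001   0.0002]
```

Turned 0.6 rad; the seat is about 0.5–1 mm above the rim. I continue in smaller steps.

Call:
arm_command([
  {"x":0.0003,"y":0.0001,"z":0,"yaw":0.05,"claw":0.02},
  {"x":0.0006,"y":0.0002,"z":0,"yaw":0.1,"claw":0.02},
  {"x":0.0006,"y":0.0002,"z":0,"yaw":0.1,"claw":0.02},
])

```text
time_s: 18.35
tool_pos: [0.5303, 0.223, 0.1415]
tcp_rot: [0.064, 0.704, -0.064, 0.704]
wrist_force: [1.1, -1.3, 3.1]
grip_width: 0.339
```

```bash
python3 st.py .5304 .2238 .1555
```

```text
t 18.35 pos [0.53025 0.22302 0.14155] F [ 1.1 -1.3  3.1] M [-0.21 -0.05 -0.03] w 0.029 q6 -1.096
jaw deg 79.68 tilt [ 0.01 -0.01]
shift to target [-0.014   0.0008  0.    ]
```

Call:
arm_command([
  {"x":0.0002,"y":0.0001,"z":0,"yaw":0.05,"claw":0.02},
  {"x":0.0004,"y":0.0002,"z":0,"yaw":0.1,"claw":0.02},
  {"x":0.0004,"y":0.0002,"z":0,"yaw":0.1,"claw":0.02},
])

```text
time_s: 18.65
tool_pos: [0.5308, 0.2232, 0.1415]
tcp_rot: [0.099, 0.7, -0.099, 0.701]
wrist_force: [0.9, -0.6, 7.3]
grip_width: 0.344
```

```bash
python3 st.py .5304 .2238 .1555
```

```text
t 18.65 pos [0.53077 0.22322 0.14153] F [ 0.9 -0.6  7.3] M [-0.34 -0.11 -0.02] w 0.0293 q6 -0.996
jaw deg 73.95 tilt [0.07 0.  ]
shift to target [-0.014   0.0005 -0.0005]
```

The flange has met the rim (z stays at 0.1415, 9.5 N). I snug it, watching the torque.

Call:
arm_command([
  {"x":0,"y":0,"z":0,"yaw":0.05,"claw":0.02},
  {"x":0,"y":0,"z":0,"yaw":0.1,"claw":0.02},
  {"x":0,"y":0,"z":0,"yaw":0.1,"claw":0.02},
])

```text
time_s: 18.95
tool_pos: [0.5308, 0.2232, 0.1415]
tcp_rot: [0.134, 0.694, -0.133, 0.695]
wrist_force: [2.3, 0.4, 6.9]
grip_width: 0.339
```

```bash
python3 st.py .5304 .2238 .1555
```

```text
t 18.95 pos [0.53078 0.22323 0.14151] F [2.3 0.4 6.9] M [-0.41 -0.09 -0.01] w 0.029 q6 -0.896
jaw deg 68.22 tilt [0.07 0.  ]
shift to target [-0.014   0.0004 -0.0006]
```

Call:
arm_command([
  {"x":0,"y":0,"z":0,"yaw":0.05,"claw":0.02},
  {"x":0,"y":0,"z":0,"yaw":0.1,"claw":0.02},
  {"x":0,"y":0,"z":0,"yaw":0.1,"claw":0.02},
])

```text
time_s: 19.25
tool_pos: [0.5306, 0.2233, 0.1415]
tcp_rot: [0.168, 0.687, -0.168, 0.687]
wrist_force: [1.2, 0.0, 7.3]
grip_width: 0.341
```

```bash
python3 st.py .5304 .2238 .1555
```

```text
t 19.25 pos [0.53058 0.22327 0.14149] F [1.2 0.  7.3] M [-0.39  0.15  0.03] w 0.0291 q6 -0.796
jaw deg 62.5 tilt [0.05 0.  ]
shift to target [-0.014   0.0004 -0.0004]
```

Call:
arm_command([
  {"x":0,"y":0,"z":0,"yaw":0.04,"claw":0.02},
  {"x":0,"y":0,"z":0,"yaw":0.08,"claw":0.02},
  {"x":0,"y":0,"z":0,"yaw":0.08,"claw":0.02},
])

```text
time_s: 19.55
tool_pos: [0.5304, 0.2232, 0.1414]
tcp_rot: [0.195, 0.679, -0.195, 0.68]
wrist_force: [0.9, 0.2, 8.3]
grip_width: 0.343
```

```bash
python3 st.py .5304 .2238 .1555
```

```text
t 19.55 pos [0.53044 0.22325 0.14144] F [0.9 0.2 8.3] M [-0.45  0.27  0.01] w 0.0293 q6 -0.716
jaw deg 57.94 tilt [ 0.03 -0.  ]
shift to target [-0.0141  0.0004 -0.0003]
```

Call:
arm_command([
  {"x":0,"y":0,"z":0,"yaw":0.04,"claw":0.02},
  {"x":0,"y":0,"z":0,"yaw":0.08,"claw":0.02},
  {"x":0,"y":0,"z":0,"yaw":0.08,"claw":0.02},
])

```text
time_s: 19.85
tool_pos: [0.5303, 0.2233, 0.1414]
tcp_rot: [0.222, 0.671, -0.222, 0.671]
wrist_force: [-0.8, 1.0, 8.7]
grip_width: 0.335
```

```bash
python3 st.py .5304 .2238 .1555;python3 - <<'E'
from h import *
from cell import r
d=snap(r,"wrist","w6");crop(d,215,165,220,200,2.7,"c6")
d=snap(r,"side","s6");crop(d,250,100,120,100,5,"c6s")
E
```

```text
t 19.85 pos [0.53025 0.2233  0.1414 ] F [-0.8  1.   8.7] M [-0.38  0.42  0.18] w 0.0286 q6 -0.636
jaw deg 53.36 tilt [ 0.01 -0.  ]
shift to target [-0.0141  0.0005 -0.0002]
```

View pics/c6.png

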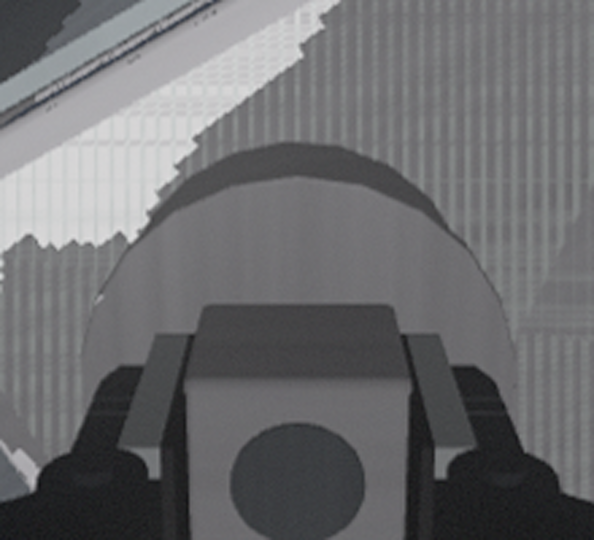

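View pics/c6s.png

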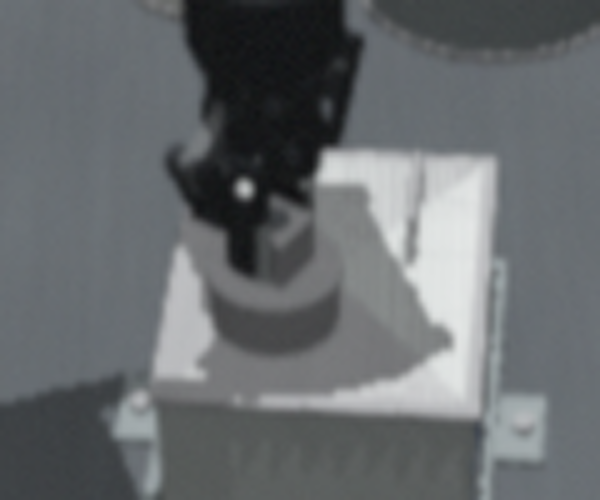

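The flange is flush all round, and resisting torque has begun to rise (0.18 N m), so it is snug. I relieve the push, open and lift.

Call:
arm_command([
  {"x":-0.0007,"y":0,"z":0,"yaw":0,"claw":0.02},
  {"x":-0.0007,"y":0,"z":0,"yaw":0,"claw":0.02},
  {"x":-0.0007,"y":0,"z":0,"yaw":0,"claw":0.06},
  {"x":-0.0007,"y":0,"z":0,"yaw":0,"claw":0.06},
  {"x":-0.0007,"y":0,"z":0,"yaw":0,"claw":0.06},
  {"x":-0.0007,"y":0,"z":0,"yaw":0,"claw":0.06},
  {"x":-0.01,"y":0,"z":0,"yaw":0,"claw":0.06},
  {"x":-0.03,"y":0,"z":0,"yaw":0,"claw":0.06},
  {"x":-0.06,"y":0,"z":0,"yaw":0,"claw":0.06},
  {"x":-0.1,"y":0,"z":0.02,"yaw":0,"claw":0.06},
  {"x":-0.1,"y":0,"z":0.06,"yaw":0,"claw":0.06},
  {"x":-0.1,"y":0,"z":0.07,"yaw":0,"claw":0.06},
  {"x":-0.1,"y":0,"z":0.07,"yaw":0,"claw":0.06},
  {"x":-0.1,"y":0,"z":0.07,"yaw":0,"claw":0.06},
  {"x":-0.1,"y":0,"z":0.07,"yaw":0,"claw":0.06},
])

```text
time_s: 21.45
tool_pos: [0.5853, 0.1818, 0.2408]
tcp_rot: [0.223, 0.671, -0.223, 0.671]
wrist_force: [-0.6, 0.1, 0.5]
grip_width: 0.703
```

```bash
python3 st.py;python3 - <<'E'
from h import *
from cell import r
d=snap(r,"wrist","w7");d=snap(r,"side","s7");crop(d,250,100,120,100,5,"c7s");snap(r,"top","t7")
E
```

```text
t 21.45 pos [0.58527 0.18183 0.24082] F [-0.6  0.1  0.5] M [-0.03 -0.02  0.02] w 0.06 q6 -0.725
jaw deg 53.2 tilt [-0.06 -0.  ]
```

View pics/w7.png

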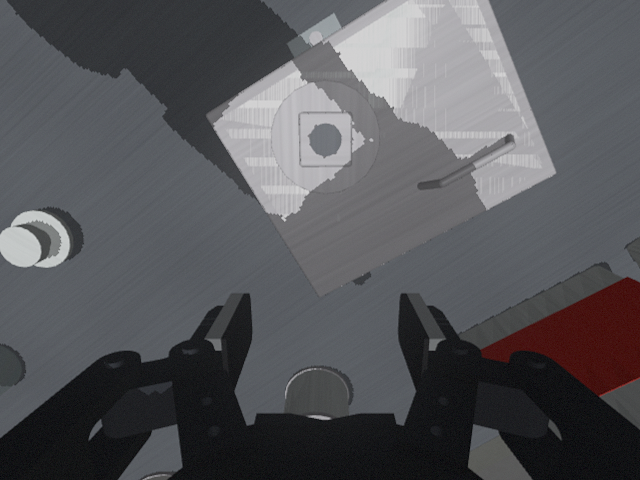

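View pics/c7s.png

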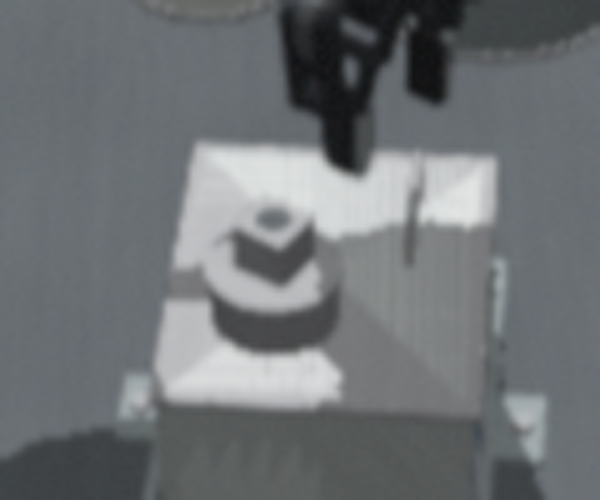

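The bung stands upright and flush, with its flange at about (326,137) in the wrist view. One numeric check, then I hand in.

```bash
python3 - <<'E'
from h import *
from cell import r
d=load("w7");print("head centre z=.166",plane(d,[[326,139.5]],.166),"flange z=.138",plane(d,[[326,137]],.138))
g=load("t7")["pixels"];g0=load("top0")["pixels"]
# other things unmoved: difference in regions
for n,(x,y) in dict(knob=(337,324),jar=(426,287),small=(281,163),paint=(410,145),lid=(467,201),brush=(410,352),screw=(492,336)).items():
    print(n,int(np.median(np.abs(g[y-20:y+20,x-20:x+20].astype(int)-g0[y-20:y+20,x-20:x+20]))))
r.job_done()
E
```

```text
head centre z=.166 [[0.53165009 0.22270196 0.166     ]] flange z=.138 [[0.53082208 0.22342354 0.138     ]]
knob 3
jar 4
small 4
paint 4
lid 3
brush 5
screw 4
the job is handed in; nothing more can be done
```

I screwed the bung into the thinner tin's neck until its flange sat flush on the rim. I then let go, backed off and handed the job in at about 21.6 s. No verdict comes back.

- **Finding the start:** The lugs first set down on a tooth. Turning counter-clockwise under light pressure took them off it onto the crest, which I briefly mistook for the start. About 0.6 rad further they dropped into a start, and I eased off a side load of up to 6 N that had built up there.
- **Screwing home:** From the drop I turned it about 1.1 rad clockwise. The flange met the rim at roughly 0.75 rad, and resistance had begun to rise (0.18 N m) when I stopped.
- **Forces:** The highest contact load I read, at the end of each move, was about 14 N, against the 50 N limit.
- **Last checks:** The side and wrist pictures show the flange flush and the bung upright. Its flange centre measured (0.5308, 0.2234), against (0.5308, 0.2236) for the mouth, with calibration good to about 2 mm. The last wrist force was near zero, and the top view shows the other things where they were.
- **Disagreement:** The head centre measured about 1 mm to the side of the flange centre. That is within the wrist camera's calibration error, so I did not treat it as tilt.

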